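# Tighten the pegboard stand's foot bolt

### The job

The pegboard stand on the counter has worked loose. Take the hex key out of the wooden block, feel gently for the socket of the bolt head down in the pocket of the stand's foot, never forcing the key, and turn the bolt clockwise in quarter turns until it comes up snug at its stop, without wrenching it. Then put the key back upright in its block, and leave the jug, the canister and the jar where they stand.

Things in the scene. Friction and masses are not known exactly. Their poses are not given: they have to be found in the camera images.
- key_grip (a point): Centre of the hex key's grey plastic handle: eight-sided, 28 mm across flats (a flat faces x), 62 mm long. On the key's axis, 111 mm above its tip; z points up the key. At the start the key stands upright in the block's hole, shank down, the handle's shoulder resting on the block's top.
- key: The hex key, about 0.2 kg: origin at the middle of its tip, z up towards the handle. Below the handle a dark steel six-sided shank, 14 mm across flats (a flat faces x) and 80 mm long; its last 2.5 mm taper to 12 mm across flats.
- key_tip (a point): The middle of the key's tip, on its axis.
- hole (a point): Mouth of the hole in the wooden utensil block (75 x 75 mm, 90 mm tall, fixed): centre of the block's top face, z up. The hole is round, 21 mm wide, and goes right down. With the key hung in it, key_grip is 31 mm above this point.
- stand: White plastic pegboard stand, fixed on the counter. Base plate 160 mm wide (x), 8 mm thick. The upright pegboard, 230 mm wide and 243 mm high, with spoons and a brush on it, stands 150 mm from the origin towards -y. Origin on the counter under the pocket's centre. Its plastic foot bears 25 N of pressing, and 0.5 N m on the bolt.
- pocket (a point): Centre of the mouth of the pocket in the boss of the stand's base (boss 64 mm in x, 70 mm in y, top 40 mm above the counter). The pocket is 30 mm wide (x), 37 mm long (y), 32 mm deep; z up. The bolt stands upright in an oversize slot in its floor: anywhere up to 6 mm from the centre along y and up to 2 mm along x, the top of its head 17 to 18 mm below the mouth.
- bolt (a joint): Bolt turn still to go, rad: 0 = home (hard stop), falls as it turns clockwise from above, 2.0 to 3.8 at start; takes 0.1 N m, stays where left, sinks 2 mm a turn; does not tell how the hex stands. Steel head, 24 mm across, flat top, hex socket 14.7 mm across flats, 9 mm deep, turned any way. It does not shift sideways under the key; the key does not fit beside it.
- jug: Blue ceramic jug, 116 mm wide and 172 mm tall, with a handle; origin under its centre. Bystander.
- canister: Clear acrylic canister with a closed hinged lid, 104 x 104 x 130 mm; origin under its centre. Bystander.
- jar: White jar with a steel cap, 60 mm wide and 85 mm tall; origin under its centre. Bystander.

How it is judged:
By the outcome, as a careful person would: the job done as asked, in the order asked, and still so for the second after the job is handed in, with the robot touching nothing.
It also fails if it takes over 72 s, if anything falls off the work surface, if the arm or the gripper's body presses on something with over 40 N, if the wrist force passes 120 N, or if a joint passes its speed limit or range.

### The arm

A 7-joint arm with a two-finger parallel gripper is mounted at the origin on the work surface. World frame = base frame: x ahead of the robot, y to its left, z up, the work surface at z = 0. Lengths are in m, angles in rad, forces in N, time in s.
With the tool pointing down it reaches from about 0.425 to 0.925 m from the base axis. Payload 6.8 kg.
Tool frame: the origin (TCP) lies on the front face of the gripper's body, between the roots of the fingers; the fingertips stand 73 mm ahead of it and the grasp point (between the pads) lies 54 mm ahead of it (env.nose_length is the distance from the TCP to the fingertips, in m); z points along the fingers, y is the direction in which the jaws open and shut (so a half turn about z gives the same grasp; the last joint's range is limited). The gripper opens to 85 mm and grips with 20 to 120 N. Pads are 22 mm wide; open, the fingers measure 114 mm over their backs; the gripper's body (76 mm by 85 mm) begins 54 mm behind the grasp point. The pads swing forward as they close: fully open they stand 13 mm farther back than shut.
Start: joints at [-1.398, 0.477, 0.022, 1.555, -0.011, 1.109, -0.083], TCP at [0.187, 0.649, 0.304] pointing down, gripper open.
Joint ranges: [-2.96, 2.96], [-0.34, 2.1], [-1.41, 1.46], [0.24, 2.44], [-1.37, 4.51], [0.17, 1.92], [-2.96, 2.96]. Speed limits (rad/s): [2.39, 2.39, 3.14, 3.14, 3.14, 3.14, 3.14].

### API

Orientations are given as a unit quaternion [w, x, y, z].
In Python, from cell import env, kin, camera, calibration, job gives the robot as it stands. The module is installed in compiled form; this text tells all that it offers. Calls block until the motion is done:
- env.reach(position, orientation): joint-space move of the TCP to a pose.
- env.movel(position, velocity=0.15, rot=None, stop_force=None): straight line of the TCP; rot=None keeps the orientation; velocity is the mean speed in m/s. With stop_force (N) it stops when the force on the tool has changed by that much, and returns True; else False.
- env.goto_joints(angles): joint-space move.
- env.grip(opening, f_grip=None): finger opening in m; f_grip is the grip in N (None keeps the last); returns when the fingers have stopped.
- env.dwell(seconds).
- kin.inverse_kinematics(position, orientation): joint angles nearest the present ones, or None.
- env.get_state(): the state.
- camera(name): name is "scene" or "top" or "wrist"; returns (picture, depth): 420x560x3 uint8, blue, green, red; 420x560 float32, m along the optical axis (not along the pixel's ray), 0 where there is no reading.
- calibration(name): a dict with "fx", "fy", "cx", "cy" (pixels), "k1" (the pictures are not rectified: a ray, as slopes to the right and down, at radius r is drawn at 1 + k1 r^2 times it, then the intrinsics apply), "rvec" (rotation vector, rad) and "tvec" (3), from world to camera coordinates, as OpenCV has them. Camera axes: x right, y down, z forward; pixel columns grow to the right and rows downward; lengths in m; the calibration is good to about 2 mm. A picture is of the moment at which its call begins: read the wrist's pose just before it. calibration takes no time and is no camera call; for the wrist camera it gives the pose at the moment of the call.
A pose or a line that the arm cannot do raises env.PlanningError and nothing moves.
- job.job_done(): hands the job in, once; it reports no verdict.
The state is a dict: "time": time; "qpos": joint angles; "joint_velocities": joint speeds; "joint_torque": joint torques, N m; "tcp_pos": TCP position; "orientation": TCP orientation; "force": force on the tool from outside, world axes, zero at the start; "torque": the same for the moment, N m; "opening": finger opening in m.
Only numpy, scipy, OpenCV 4.12 (cv2) and the standard library are available. Lean on these libraries where they do the work, as an engineer would, in place of code of your own. Each camera call takes 0.05 s, during which the arm holds its last target.

## Working session

There is one attempt and no reset: what is moved stays moved. The work goes in short steps, each a Python script; the robot and the scene stay as the last script left them, time stands still between calls to the robot, and variables do not carry over. Pictures are saved under pics/ and viewed, and the job is handed in when it is done.

```bash
ls; mkdir -p pics
python3 - <<'E'
from cell import env,camera,calibration
import cv2
s=env.get_state();print(s)
for n in("scene","top","wrist"):
    p,d=camera(n);cv2.imwrite(f"pics/{n}0.png",p);print(n,calibration(n))
    import numpy as np;np.save(f"pics/{n}0.npy",d)
E
```

```text
pics
{'time': 0.0, 'qpos': array([-1.39809583,  0.47779827,  0.02231504,  1.55647221, -0.01154672,
        1.10929743, -0.08307735]), 'joint_velocities': array([ 2.96587883e-04, -1.44584858e-03,  3.88586625e-05, -1.78113395e-03,
        5.35247754e-04,  7.45009009e-04, -1.15969188e-04]), 'joint_torque': array([-8.35393839e-04, -5.96449256e+01,  1.60739467e+00, -2.81203526e+01,
        1.24043811e-02,  9.42724786e-03,  9.69626683e-06]), 'tcp_pos': array([0.1869104 , 0.6481157 , 0.30291756]), 'orientation': array([-8.72754635e-05,  1.39917032e-01,  9.90162800e-01, -9.20157497e-04]), 'force': array([ 0.99116761, -0.45039915, -0.40671209]), 'torque': array([-0.00267953,  0.00366239,  0.00347856]), 'opening': 0.08510086636822911}
scene {'fx': 523.939989305525, 'fy': 523.939989305525, 'cx': 285.32457308014074, 'cy': 208.83236907646125, 'k1': -0.1323767354906391, 'rvec': array([ 1.43778514,  2.05027989, -0.94604685]), 'tvec': array([ 0.08167451, -0.34910679,  1.74620804])}
top {'fx': 400.88425799036844, 'fy': 400.88425799036844, 'cx': 279.0641977143676, 'cy': 211.43696473304016, 'k1': -0.08659039228745109, 'rvec': array([ 2.19112174, -2.14177427,  0.15048639]), 'tvec': array([0.09150986, 0.62979929, 0.93421507])}
wrist {'fx': 357.07513449890706, 'fy': 357.07513449890706, 'cx': 283.14322933545674, 'cy': 211.51144731722263, 'k1': -0.049770596405693965, 'rvec': array([-2.31872594, -1.74668863, -0.24861204]), 'tvec': array([-0.67421387, -0.03619597,  0.37902462])}
```

View pics/scene0.png

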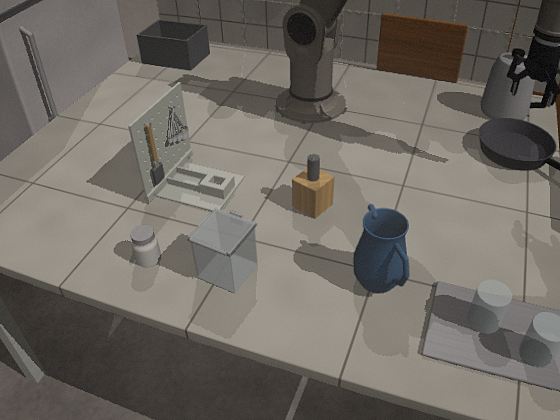

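View pics/top0.png

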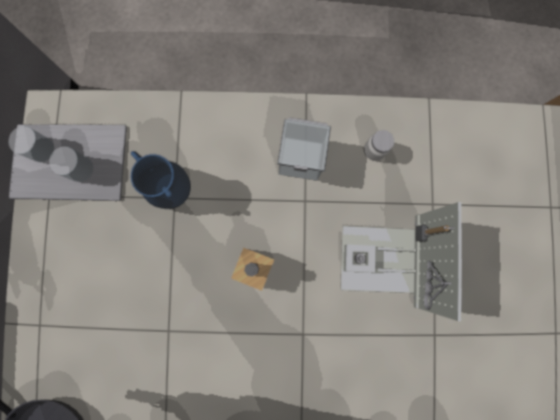

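View pics/wrist0.png

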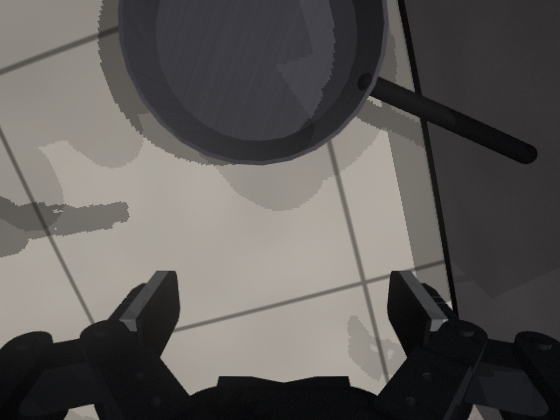

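```bash
cat > h.py <<'E'
import numpy as np,cv2
from scipy.spatial.transform import Rotation as R
def cam(c): return R.from_rotvec(c["rvec"]).as_matrix(),np.array(c["tvec"])
def ray(c,u,v):
    x=(u-c["cx"])/c["fx"];y=(v-c["cy"])/c["fy"];rd=np.hypot(x,y);r=rd
    for _ in range(20): r=rd/(1+c["k1"]*r*r)
    s=r/rd if rd>0 else 1
    return np.array([x*s,y*s,1.])
def unp(c,u,v,d):
    M,t=cam(c);return M.T@(ray(c,u,v)*d-t)
def onz(c,u,v,z):
    M,t=cam(c);o=-M.T@t;w=M.T@ray(c,u,v);return o+w*(z-o[2])/w[2]
def proj(c,P):
    M,t=cam(c);q=M@np.asarray(P,float)+t;x,y=q[:2]/q[2];f=1+c["k1"]*(x*x+y*y)
    return c["fx"]*x*f+c["cx"],c["fy"]*y*f+c["cy"]
def crop(p,u0,v0,u1,v1,s,fn):
    cv2.imwrite(fn,cv2.resize(p[v0:v1,u0:u1],None,fx=s,fy=s,interpolation=cv2.INTER_CUBIC))
def qd(yaw): # tool down, jaw axis (tool y) at world angle yaw
    y=np.array([np.cos(yaw),np.sin(yaw),0]);z=np.array([0,0,-1.]);x=np.cross(y,z)
    q=R.from_matrix(np.c_[x,y,z]).as_quat();return [q[3],q[0],q[1],q[2]]
E
python3 - <<'E'
from h import *
p=cv2.imread("pics/top0.png")
crop(p,210,220,310,320,6,"pics/c1.png");crop(p,330,210,480,322,5,"pics/c2.png")
E
```

```text
(no output)
```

View pics/c1.png

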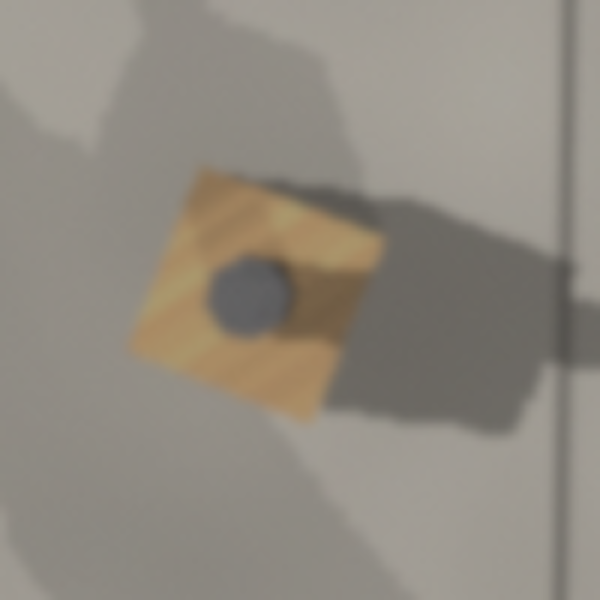

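View pics/c2.png

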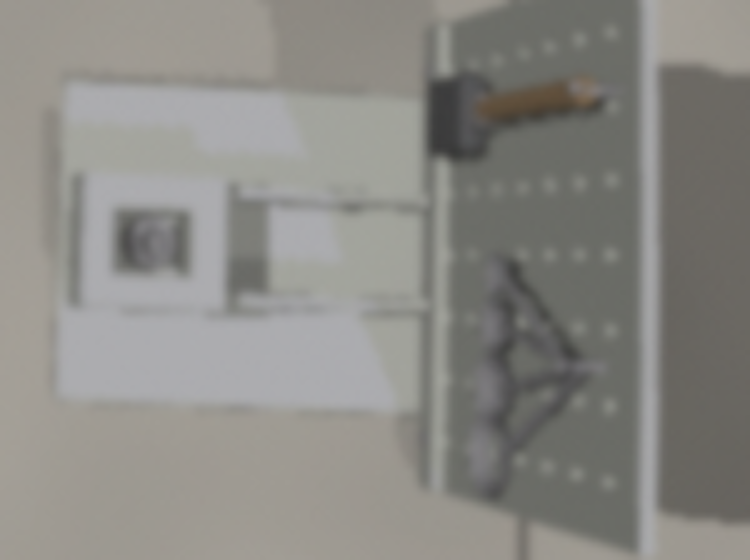

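Run:
```python
from h import *
from cell import calibration
c=calibration("top");d=np.load("pics/top0.npy")
f=lambda a,b:(210+(a-.0)/6-.4,220+b/6-.4)
g=lambda a,b:(330+a/5-.4,210+b/5-.4)
u=f(249,297);print("key top",onz(c,*u,.152),unp(c,*u,d[int(u[1]),int(u[0])]))
B=np.array([onz(c,*f(*x),.09) for x in [(206,166),(386,238),(313,424),(131,350)]]);print(B,B.mean(0))
for i in range(4): e=B[(i+1)%4]-B[i];print(np.degrees(np.arctan2(e[1],e[0])),np.linalg.norm(e))
P=np.array([onz(c,*g(*x),.04) for x in [(113,208),(188,209),(189,274),(113,273)]]);print("pocket",P,P.mean(0))
Q=np.array([onz(c,*g(*x),.04) for x in [(82,174),(225,175),(229,312),(81,307)]]);print("boss",Q,Q.mean(0))
for e in (Q[1]-Q[0],Q[2]-Q[3],P[1]-P[0],P[2]-P[3]): print(np.degrees(np.arctan2(e[1],e[0])),np.linalg.norm(e))
S=np.array([onz(c,*g(*x),.008) for x in [(67,82),(425,98),(415,412),(60,398)]]);print("plate",S)
for e in (S[1]-S[0],S[2]-S[3],S[0]-S[3]): print(np.degrees(np.arctan2(e[1],e[0])),np.linalg.norm(e))
M,t=cam(c);print(-M.T@t)
for n,(uu,vv) in dict(boss=g(215,300),blk=f(200,350)).items():print(n,unp(c,uu,vv,d[int(vv),int(uu)]))
```

```text
key top [0.49010606 0.16374079 0.152     ] [0.49013974 0.16366663 0.15347696]
[[0.53742723 0.18449852 0.09      ]
 [0.51191756 0.11590102 0.09      ]
 [0.44202783 0.14161203 0.09      ]
 [0.46790782 0.21052321 0.09      ]] [0.48982011 0.1631337  0.09      ]
-110.3988851494026 0.07318715646044338
159.80246333866168 0.07446898939282036
69.41604848561569 0.07361063328803326
-20.523459261456836 0.07423094180524413
pocket [[ 0.53511009 -0.07211922  0.04      ]
 [ 0.53530798 -0.10862756  0.04      ]
 [ 0.50416291 -0.10909355  0.04      ]
 [ 0.50401935 -0.07221678  0.04      ]] [ 0.51965008 -0.09051428  0.04      ]
boss [[ 0.55114933 -0.05701872  0.04      ]
 [ 0.55202462 -0.12677298  0.04      ]
 [ 0.48632435 -0.12855719  0.04      ]
 [ 0.48756983 -0.05683621  0.04      ]] [ 0.51926703 -0.09229628  0.04      ]
-89.28107880353016 0.06975975094672218
-90.99487845346633 0.07173179269873163
-89.68943314480445 0.036508883577551145
-89.77695483047083 0.036877045399237536
plate [[ 0.59830972 -0.05524559  0.008     ]
 [ 0.59415068 -0.2379314   0.008     ]
 [ 0.43740082 -0.23089144  0.008     ]
 [ 0.44216236 -0.05262955  0.008     ]]
-91.30417304352237 0.1827331390100433
-91.53006084522337 0.17832546153998557
-0.9598238814770732 0.1561692676406865
[0.50948251 0.12106757 1.00177304]
boss [ 0.49193375 -0.12192647  0.03927577]
blk [0.4684206  0.18482174 0.0876713 ]
```

Run:
```python
from h import *
from cell import env,camera,calibration,kin
s=env.get_state();c=calibration("wrist");M,t=cam(c)
q=s["orientation"];T=R.from_quat([q[1],q[2],q[3],q[0]]).as_matrix()
o=-M.T@t
print("cam in tool",T.T@(o-s["tcp_pos"]));print("axes",(T.T@M.T).round(4).tolist())
print("jaw yaw",np.arctan2(T[1,1],T[0,1]),s["qpos"][6], s["qpos"][0])
for k in range(0,360,45):
  for nm,p in (("key",(.49,.1635,.3)),("pkt",(.5195,-.091,.25))):
    a=kin.inverse_kinematics(p,qd(np.radians(k)));print(k,nm,None if a is None else np.round(a,2))
```

```text
cam in tool [ 7.23723850e-02 -9.78613695e-05 -6.98229541e-02]
axes [[0.001, -0.9598, -0.2808], [1.0, 0.001, 0.0002], [0.0001, -0.2808, 0.9598]]
jaw yaw 1.2899736873236496 -0.08313490640150098 -1.3981214450349009
0 key [-0.9   0.24  0.53  1.96 -0.14  0.98 -0.29]
0 pkt [-0.67  0.43  0.94  2.01 -0.43  0.92  0.49]
45 key [-0.81  0.23  0.43  1.96 -0.11  0.98  0.46]
45 pkt [-0.61  0.39  0.84  2.   -0.37  0.9   1.21]
90 key [-0.71  0.22  0.32  1.95 -0.08  0.98  1.21]
90 pkt [-0.5   0.35  0.7   2.   -0.29  0.89  1.92]
135 key [-0.58  0.22  0.15  1.94 -0.04  0.98  1.95]
135 pkt [-0.43  0.34  0.59  1.99 -0.24  0.88  2.65]
180 key [-0.46  0.22  0.02  1.94 -0.    0.98  2.7 ]
180 pkt [-0.85  0.64  1.28  2.01 -0.72  1.05 -2.36]
225 key [-1.4   0.5   1.3   1.99 -0.55  1.08 -2.22]
225 pkt [-0.85  0.64  1.28  2.01 -0.72  1.05 -1.57]
270 key [-1.07  0.27  0.76  1.97 -0.22  0.99 -1.78]
270 pkt [-0.75  0.49  1.07  2.01 -0.53  0.95 -0.98]
315 key [-0.97  0.25  0.63  1.97 -0.17  0.98 -1.05]
315 pkt [-0.72  0.46  1.01  2.01 -0.49  0.94 -0.24]
```

Run:
```python
from h import *
from cell import env,camera,calibration,kin
a=np.array([-.46,.22,.02,1.94,0,.98,1.2])
env.goto_joints(a)
s=env.get_state();print(s["time"],s["tcp_pos"],s["orientation"])
env.reach((.49,.1635,.32),qd(np.radians(90)))
s=env.get_state();print(s["time"],s["tcp_pos"],s["qpos"].round(2))
p,d=camera("wrist");cv2.imwrite("pics/w1.png",p);np.savez("pics/w1.npz",d=d,**calibration("wrist"))
env.reach((.5195,-.091,.24),qd(np.radians(90)))
s=env.get_state();print(s["time"],s["tcp_pos"],s["qpos"].round(2))
p,d=camera("wrist");cv2.imwrite("pics/w2.png",p);np.savez("pics/w2.npz",d=d,**calibration("wrist"))
```

```text
2.2083 [0.48962988 0.16321069 0.29900728] [ 0.00167943 -0.03563082  0.99936254 -0.00146129]
2.4583 [0.49055977 0.16468807 0.3210128 ] [-0.47  0.2   0.03  1.91 -0.01  1.03  1.14]
3.55 [ 0.51991386 -0.08937854  0.24010044] [-0.1   0.31  0.19  1.98 -0.08  0.85  1.7 ]
```

View pics/w1.png

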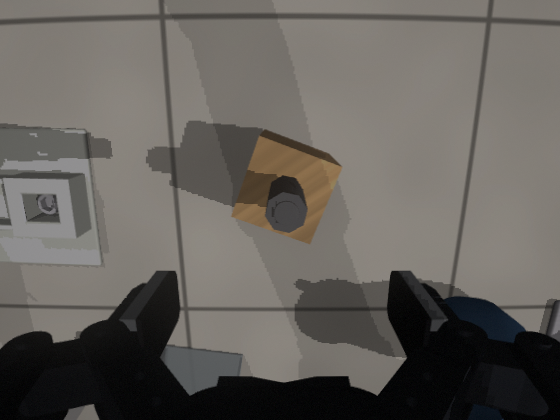

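View pics/w2.png

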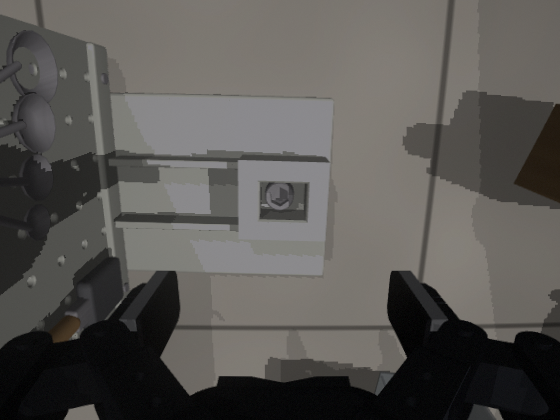

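Run:
```python
from h import *
p=cv2.imread("pics/w1.png");crop(p,250,160,330,240,8,"pics/c3.png")
p=cv2.imread("pics/w2.png");crop(p,230,150,340,245,7,"pics/c4.png")
```

```text
(no output)
```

View pics/c3.png

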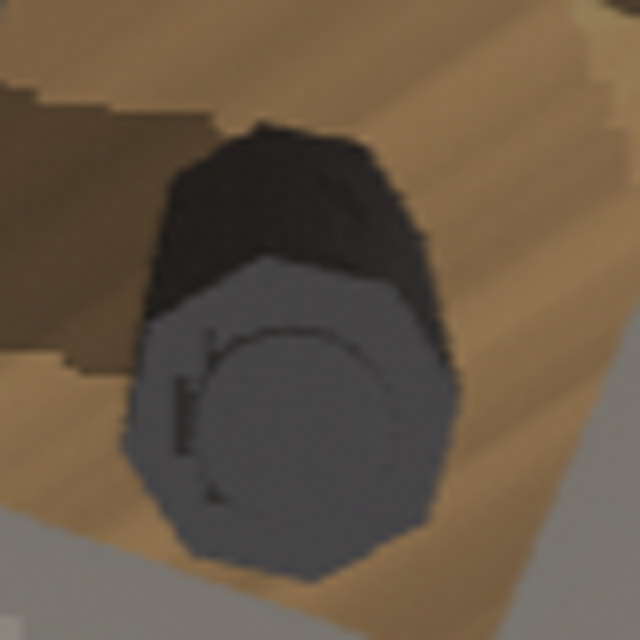

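View pics/c4.png

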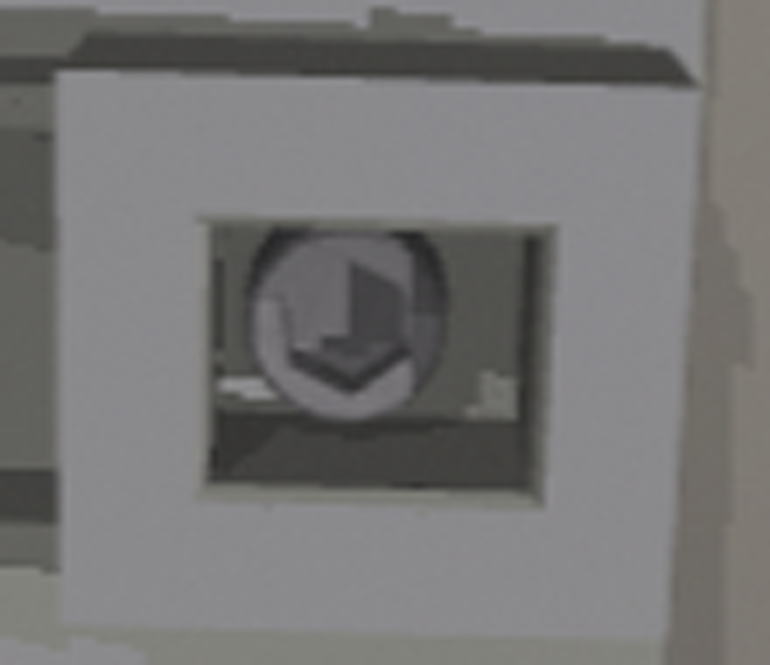

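Run:
```python
from h import *
c1=dict(np.load("pics/w1.npz"));c2=dict(np.load("pics/w2.npz"))
f=lambda a,b:(250+a/8-.45,160+b/8-.45); g=lambda a,b:(230+a/7-.45,150+b/7-.45)
V=np.array([onz(c1,*f(*x),.152) for x in [(268,258),(392,283),(458,385),(430,520),(315,580),(192,552),(122,443),(150,322)]])
c=V.mean(0);e=V-c;print("key",c,np.linalg.norm(e,axis=1).round(4));
a=np.degrees(np.arctan2(e[:,1],e[:,0]));r=np.exp(1j*np.radians(a*8)).mean();print("oct vertex ang mod45",np.degrees(np.angle(r))/8,abs(r),"flat:",np.degrees(np.angle(r))/8+22.5)
B=np.array([onz(c1,u,v,.09) for u,v in[(264,137),(340,166),(310,243),(233,215)]]);print("block",B.mean(0),B[1]-B[0])
P=np.array([onz(c2,*g(*x),.04) for x in [(203,222),(555,226),(545,505),(200,498)]]);print("pocket",P,P.mean(0))
Q=np.array([onz(c2,*g(*x),.04) for x in [(57,72),(698,88),(664,636),(62,627)]]);print("boss",Q,Q.mean(0))
H=np.array([onz(c2,*g(*x),.0225) for x in [(350,258),(409,292),(412,348),(354,393),(287,350),(281,297)]]);c=H.mean(0);e=H-c
print("hex",c,np.linalg.norm(e,axis=1).round(4));a=np.degrees(np.arctan2(e[:,1],e[:,0]));print(a)
r=np.exp(1j*np.radians(a*6)).mean();print("hex vertex mod60",np.degrees(np.angle(r))/6,abs(r))
D=np.array([onz(c2,*g(*x),.0225) for x in [(249,320),(335,420),(415,300),(415,370)]]);print(D)
for (a,b) in[(270,330),(100,300),(340,330)]:
  u,v=g(a,b);print(unp(c2,u,v,c2["d"][int(round(v)),int(round(u))]))
```

```text
key [0.48783833 0.16662947 0.152     ] [0.0145 0.0149 0.0148 0.0153 0.015  0.015  0.0149 0.0149]
oct vertex ang mod45 9.300647598679857 0.9840085193134219 flat: 31.80064759867986
block [0.48780842 0.16783129 0.09      ] [0.02389851 0.06398963 0.        ]
pocket [[ 0.50266058 -0.10751649  0.04      ]
 [ 0.50296025 -0.06881369  0.04      ]
 [ 0.53520498 -0.06917384  0.04      ]
 [ 0.53451499 -0.10834063  0.04      ]] [ 0.5188352  -0.08846116  0.04      ]
boss [[ 0.48618999 -0.12307901  0.04      ]
 [ 0.48765768 -0.05365874  0.04      ]
 [ 0.55105328 -0.05505206  0.04      ]
 [ 0.55020021 -0.12451393  0.04      ]] [ 0.51877529 -0.08907594  0.04      ]
hex [ 0.51835514 -0.09162972  0.0225    ] [0.0079 0.0081 0.0081 0.0086 0.008  0.0086]
[ 179.06808573  118.28721146   68.21798447    4.17812951  -65.80067757
 -111.5044996 ]
hex vertex mod60 2.09501653093628 0.8517132126299243
[[ 0.51800521 -0.10344309  0.0225    ]
 [ 0.53027851 -0.09327276  0.0225    ]
 [ 0.51550425 -0.08382211  0.0225    ]
 [ 0.5240524  -0.08375002  0.0225    ]]
[ 0.51913162 -0.10095343  0.02283439]
[ 0.51153362 -0.11909483  0.03984976]
[ 0.52095669 -0.09276437  0.01537601]
```

Run:
```python
from h import *
from cell import env,camera,calibration,kin
def shot(n):
    s=env.get_state();c=calibration("wrist");p,d=camera("wrist");cv2.imwrite(f"pics/{n}.png",p);np.savez(f"pics/{n}.npz",d=d,**c);print(n,s["time"],s["tcp_pos"],s["qpos"].round(2),c["tvec"],calibration("wrist")["tvec"]);return p
p=shot("w3");crop(p,230,150,340,245,7,"pics/c5.png")
env.reach((.489,.165,.30),qd(np.radians(121.8)))
env.dwell(.3)
p=shot("w4");crop(p,200,130,380,260,4.4,"pics/c6.png")
```

```text
w3 3.6 [ 0.52005462 -0.08896891  0.24025419] [-0.1   0.31  0.19  1.98 -0.08  0.85  1.7 ] [ 0.09056929 -0.51649044  0.17173388] [ 0.09070075 -0.5165346   0.17171004]
w4 4.9833 [0.48929181 0.16393453 0.29972452] [-0.44  0.22 -0.01  1.94  0.    0.98  1.68] [ 0.11717904 -0.51661495  0.23419511] [ 0.11715829 -0.51668744  0.23417185]
```

View pics/c5.png

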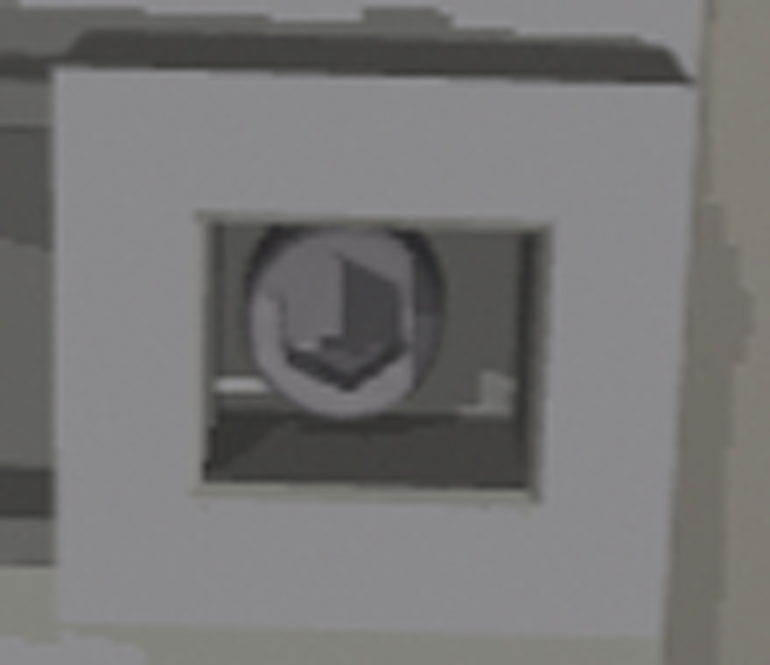

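View pics/c6.png

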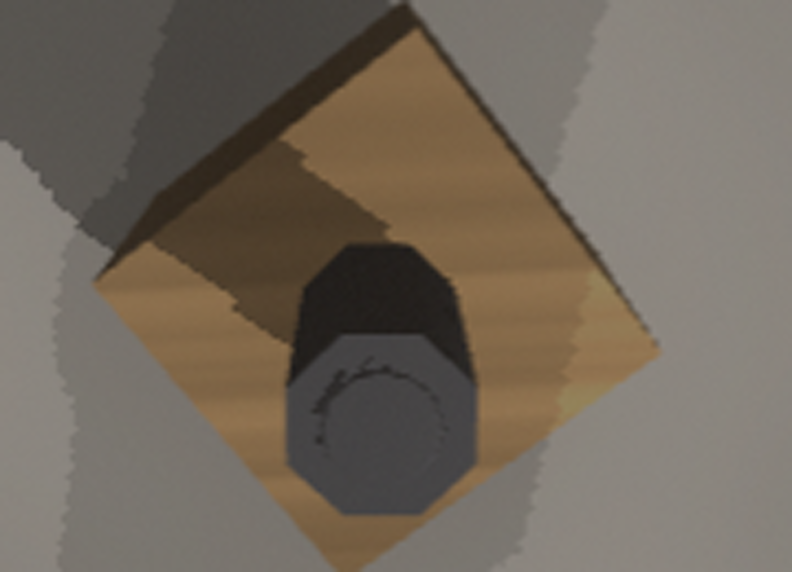

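Run:
```python
from h import *
from cell import env,calibration
c=dict(np.load("pics/w4.npz"));f=lambda a,b:(200+a/4.4-.4,130+b/4.4-.4)
print("key",onz(c,*f(381.5,425),.152), "edges",onz(c,*f(286,425),.152),onz(c,*f(477,425),.152))
e=onz(c,*f(425,334),.152)-onz(c,*f(342,334),.152);print("edge ang",np.degrees(np.arctan2(e[1],e[0])))
B=np.array([onz(c,*f(*x),.09) for x in[(418,27),(660,352),(93,280)]]);print("block",(B[1]+B[2])/2)
c2=dict(np.load("pics/w3.npz"));g=lambda a,b:(230+a/7-.45,150+b/7-.45)
H=np.array([onz(c2,*g(*x),.0225) for x in [(345,253),(406,288),(408,345),(350,391),(284,346),(278,293)]]);print("hex",H.mean(0))
P=np.array([onz(c2,*g(*x),.04) for x in [(197,216),(553,222),(540,500),(192,492)]]);print("pocket",P.mean(0))
for i in range(3):
  s=env.get_state();q=s["orientation"];print(s["tcp_pos"],np.degrees(R.from_quat([q[1],q[2],q[3],q[0]]).as_euler("ZYX")),s["force"])
  env.dwell(.1)
```

```text
key [0.48890747 0.16695513 0.152     ] edges [0.49624545 0.15509143 0.152     ] [0.48157128 0.17882289 0.152     ]
edge ang 121.73394926361183
block [0.48875611 0.16682413 0.09      ]
hex [ 0.51791141 -0.0920638   0.0225    ]
pocket [ 0.51823007 -0.08905061  0.04      ]
[0.48920625 0.16423701 0.2997944 ] [-1.48289058e+02 -2.29136264e-02 -1.79996393e+02] [ 0.71028622 -0.12757376  0.33710468]
[0.48910784 0.16460739 0.29987998] [-1.4824527e+02 -1.3701358e-02 -1.7999893e+02] [ 0.81202689  0.53324899 -1.08290387]
[0.48903742 0.16488005 0.29996286] [-1.48214053e+02 -2.85957344e-03 -1.79999802e+02] [ 0.25935933 -0.90699961 -0.05045441]
```

```bash
cat >> h.py <<'E'
def shot(n):
    from cell import env,camera,calibration
    s=env.get_state();c=calibration("wrist");p,d=camera("wrist");cv2.imwrite(f"pics/{n}.png",p);np.savez(f"pics/{n}.npz",d=d,**c);print(n,s["time"],s["tcp_pos"].round(4));return p
def st():
    from cell import env
    s=env.get_state();q=s["orientation"];print(round(s["time"],2),"tcp",s["tcp_pos"].round(4),"yaw",(np.degrees(R.from_quat([q[1],q[2],q[3],q[0]]).as_euler("ZYX"))[0]+270)%360,"F",s["force"].round(1),"T",s["torque"].round(3),"q7",s["qpos"][6].round(3),"op",round(s["opening"],4),"j7",round(s["joint_torque"][6],3));return s
E
python3 - <<'E'
from h import *
from cell import env
env.movel((.4892,.166,.177),velocity=.15);env.dwell(.3);st()
env.grip(.02,40);st()
env.dwell(.2);st()
env.movel((.4892,.166,.285),velocity=.12,stop_force=15);env.dwell(.4);st()
shot("w5")
E
```

```text
6.6 tcp [0.4895 0.1661 0.1776] yaw 121.79781712022864 F [-0.2 -0.3  0.5] T [-0.012 -0.043 -0.02 ] q7 1.671 op 0.0855 j7 0.0
7.16 tcp [0.4892 0.1661 0.1771] yaw 121.80260336861818 F [-1.5 -0.3  0.7] T [ 0.047  0.117 -0.011] q7 1.671 op 0.0274 j7 0.002
7.36 tcp [0.4892 0.1661 0.1771] yaw 121.80222921505577 F [-0.4  1.7  2. ] T [ 0.048  0.151 -0.014] q7 1.671 op 0.0275 j7 0.001
8.81 tcp [0.4892 0.166  0.2848] yaw 121.79899269464454 F [-0.   0.5 -2. ] T [0.053 0.022 0.012] q7 1.676 op 0.0274 j7 -0.0
w5 8.8083 [0.4892 0.166  0.2848]
```

View pics/w5.png

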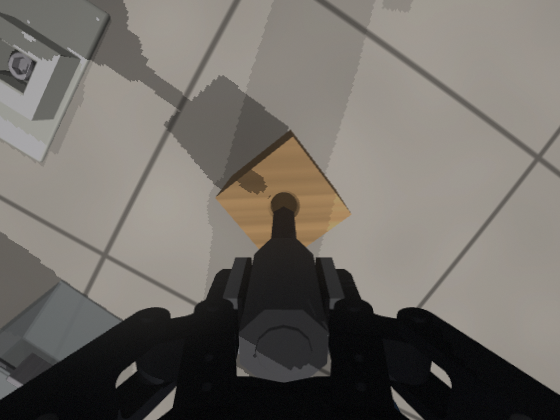

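Run:
```python
from h import *
p=cv2.imread("pics/w5.png");q=np.clip((p.astype(float)/255)**.45*255,0,255).astype(np.uint8)
crop(q,240,180,330,260,8,"pics/c7.png")
```

```text
(no output)
```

View pics/c7.png

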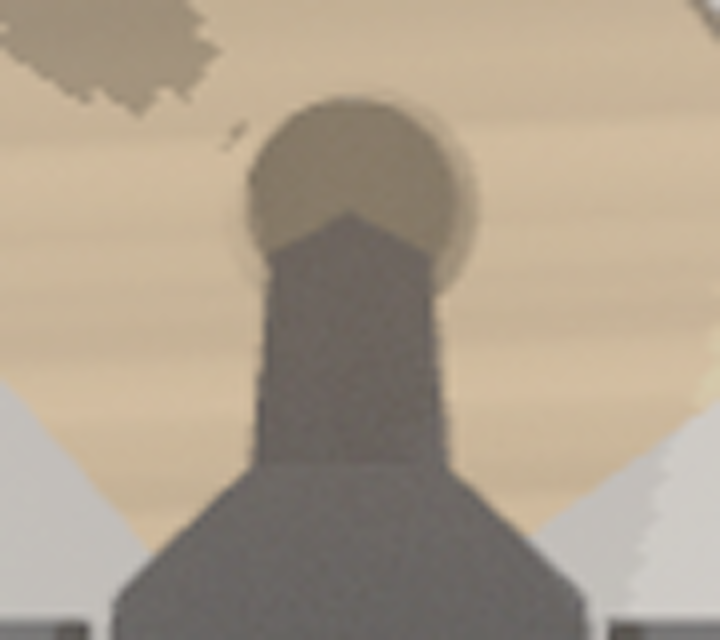

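Run:
```python
from h import *
from cell import env
env.reach((.5181,-.0918,.245),qd(np.radians(91)));env.dwell(.6);st()
p=shot("w6");q=np.clip((p.astype(float)/255)**.45*255,0,255).astype(np.uint8)
crop(q,225,140,335,240,7,"pics/c8.png")
```

```text
10.48 tcp [ 0.5181 -0.0918  0.245 ] yaw 91.00270326442441 F [ 0.7  0.2 -2.2] T [-0.069  0.019  0.054] q7 1.728 op 0.0276 j7 -0.0
w6 10.4833 [ 0.5181 -0.0918  0.245 ]
```

View pics/c8.png

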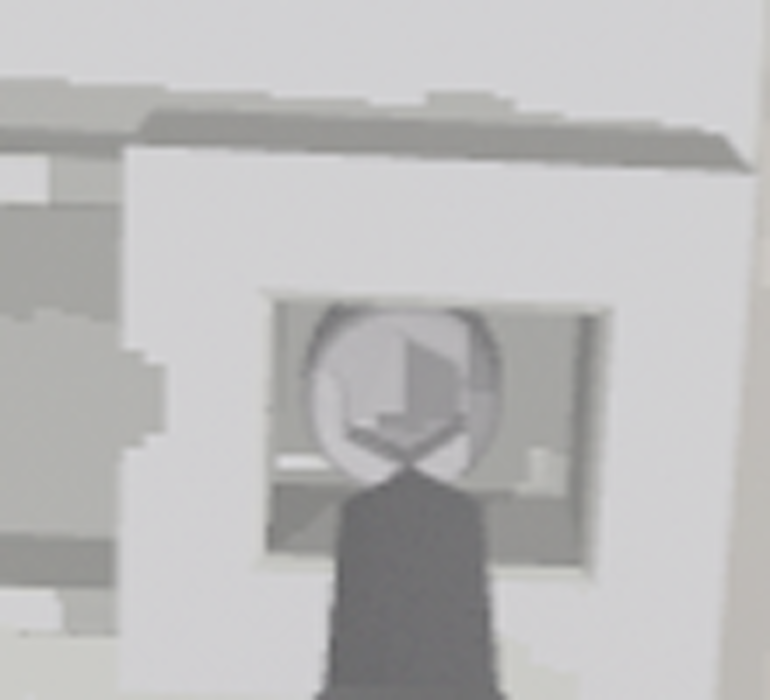

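Run:
```python
from h import *
c=dict(np.load("pics/w6.npz"));g=lambda a,b:(225+a/7-.45,140+b/7-.45)
inv=lambda u,v:((u+.45-225)*7,(v+.45-140)*7)
tx=np.array([.5181,-.0918]);zt=.078
a=np.radians(91);ex=np.array([-np.sin(a),np.cos(a)])
for r,z in((6.93e-3,zt),(8.08e-3,zt+.0025)):
  for k in range(6):
    th=a+np.pi/2+k*np.pi/3
    print(r,k,np.round(inv(*proj(c,(tx[0]+r*np.cos(th),tx[1]+r*np.sin(th),z))),1))
H=np.array([onz(c,*g(*x),.0225) for x in [(408,335),(463,365),(465,421),(409,464),(346,430),(342,373)]]);e=H-H.mean(0);print("hex",H.mean(0),np.linalg.norm(e,axis=1))
an=np.degrees(np.arctan2(e[:,1],e[:,0]));print(an);r=np.exp(6j*np.radians(an)).mean();print(np.degrees(np.angle(r))/6)
print("pocket",np.mean([onz(c,*g(*x),.04) for x in[(266,293),(612,309),(598,576),(258,563)]],0))
v=onz(c,*g(408,467),zt);print("vertex at",v)
print("circle left/right",onz(c,*g(312,385),.0225),onz(c,*g(488,385),.0225))
```

```text
0.00693 0 [406.8 466.1]
0.00693 1 [346.  499.9]
0.00693 2 [346.4 566.8]
0.00693 3 [406.7 599.9]
0.00693 4 [467.1 566.9]
0.00693 5 [467.6 500. ]
0.00808 0 [406.8 461.6]
0.00808 1 [335.1 501.4]
0.00808 2 [335.7 580.1]
0.00808 3 [406.7 619. ]
0.00808 4 [477.7 580.2]
0.00808 5 [478.4 501.5]
hex [ 0.5180262  -0.09202247  0.0225    ] [0.00778435 0.00802676 0.00771961 0.00822409 0.00820413 0.00823213]
[ 178.81941368  121.78720056   69.55169971    4.00383713  -60.13814625
 -111.18523902]
3.766645603017466
pocket [ 0.51821361 -0.08879495  0.04      ]
vertex at [ 0.51125833 -0.09180252  0.078     ]
circle left/right [ 0.51659803 -0.10328796  0.0225    ] [ 0.51620679 -0.08213472  0.0225    ]
```

Run:
```python
from h import *
from cell import env
p=(.518,-.0922)
env.movel((*p,.200),velocity=.1,rot=qd(np.radians(92.9)),stop_force=8);env.dwell(.3);st()
print(env.movel((*p,.179),velocity=.02,stop_force=4));st()
```

```text
11.43 tcp [ 0.5183 -0.0922  0.2005] yaw 92.90028266849765 F [ 0.1 -0.4 -2.6] T [-0.018  0.012  0.018] q7 1.777 op 0.0276 j7 -0.001
True
12.33 tcp [ 0.5181 -0.0925  0.1807] yaw 92.88957227585016 F [-1.  -0.8  5.2] T [0.006 0.158 0.043] q7 1.786 op 0.0278 j7 0.002
```

Run:
```python
from h import *
from cell import env
s=st()
env.movel((.5181,-.0924,.1812),velocity=.02);st()
s=env.get_state();q0=np.array(s["qpos"]);np.save("q0.npy",q0)
q=q0.copy()
for d in(5,10,20):
    q[6]=q0[6]-np.radians(d);env.goto_joints(q);st()
```

```text
12.33 tcp [ 0.5181 -0.0925  0.1807] yaw 92.88957227585016 F [-1.  -0.8  5.2] T [0.006 0.158 0.043] q7 1.786 op 0.0278 j7 0.002
12.58 tcp [ 0.5182 -0.0925  0.1811] yaw 92.88564138559889 F [ 0.5 -0.5 -1.4] T [-0.248 -0.212 -0.032] q7 1.785 op 0.0279 j7 -0.004
12.83 tcp [ 0.5182 -0.0926  0.181 ] yaw 88.01021901629656 F [ 0.8 -1.6 -1.1] T [-0.261 -0.241 -0.027] q7 1.7 op 0.0274 j7 -0.315
13.08 tcp [ 0.5182 -0.0924  0.181 ] yaw 83.1110990821087 F [ 0.6 -0.6 -3. ] T [-0.267 -0.322  0.026] q7 1.614 op 0.0273 j7 -0.341
13.38 tcp [ 0.5182 -0.0923  0.181 ] yaw 73.23209467962522 F [ 1.3  0.2 -2.9] T [-0.054 -0.401  0.055] q7 1.441 op 0.0273 j7 -0.403
```

Run:
```python
from h import *
from cell import env
q0=np.load("q0.npy");q=q0.copy()
for d in(40,60,80,90):
    q[6]=q0[6]-np.radians(d);env.goto_joints(q);s=st()
    print([round(env.get_state()["torque"][2],3) for _ in range(3)])
env.dwell(.2);st();env.dwell(.1);st()
```

```text
13.8 tcp [ 0.5183 -0.092   0.181 ] yaw 53.27323883746499 F [ 2.4  0.2 -5.2] T [ 0.361 -0.702 -0.017] q7 1.093 op 0.0272 j7 -0.245
[np.float64(-0.017), np.float64(-0.017), np.float64(-0.017)]
14.22 tcp [ 0.5185 -0.0919  0.181 ] yaw 33.273073348147705 F [ 3.7  1.9 -7.8] T [ 0.765 -1.119  0.055] q7 0.744 op 0.0275 j7 -0.25
[np.float64(0.055), np.float64(0.055), np.float64(0.055)]
14.65 tcp [ 0.5188 -0.0919  0.181 ] yaw 13.177823976510979 F [ 4.4  2.6 -8.7] T [ 0.827 -1.448  0.013] q7 0.393 op 0.0274 j7 -0.182
[np.float64(0.013), np.float64(0.013), np.float64(0.013)]
14.94 tcp [ 0.5189 -0.092   0.181 ] yaw 3.1644368841867845 F [  4.5   1.1 -10.5] T [ 0.758 -1.523  0.025] q7 0.218 op 0.0273 j7 -0.283
[np.float64(0.025), np.float64(0.025), np.float64(0.025)]
15.14 tcp [ 0.5189 -0.092   0.181 ] yaw 3.190794577572319 F [ 5.2  2.2 -9.7] T [ 0.815 -1.61   0.112] q7 0.219 op 0.0276 j7 -0.032
15.24 tcp [ 0.5189 -0.092   0.181 ] yaw 3.1924673429426775 F [  5.1   3.  -10.7] T [ 0.77  -1.584  0.036] q7 0.219 op 0.0275 j7 -0.031
```

Run:
```python
from h import *
from cell import env
env.movel((.5195,-.0917,.1805),velocity=.02);env.dwell(.1);st()
env.movel((.5201,-.0913,.1803),velocity=.02);env.dwell(.1);st()
```

```text
15.59 tcp [ 0.5195 -0.0917  0.1807] yaw 2.9596719966273213 F [ 1.8  1.2 -3.1] T [ 0.599 -0.631  0.059] q7 0.214 op 0.0273 j7 -0.017
15.94 tcp [ 0.5198 -0.0915  0.1805] yaw 2.8849969377031925 F [-0.6  1.6  2.6] T [0.264 0.168 0.032] q7 0.212 op 0.0277 j7 -0.039
```

```bash
cat > turn.py <<'E'
from h import *
from cell import env
import sys,json
phi_end=float(sys.argv[1]);step=float(sys.argv[2]);thr=float(sys.argv[3])
try: S=json.load(open("t.json"))
except Exception: S=dict(p=[.5198,-.0915,.1805],phi=2.9)
p=np.array(S["p"]);phi=S["phi"];hist=[]
while phi-step>=phi_end-1e-6:
    phi-=step
    env.reach(p,qd(np.radians(phi)))
    s=env.get_state();F=s["force"]+np.array([-.3,.0,2.2])
    T=s["torque"];hist.append(T[2])
    q=s["orientation"];yaw=(np.degrees(R.from_quat([q[1],q[2],q[3],q[0]]).as_euler("ZYX"))[0]+270+180)%360-180
    print(round(s["time"],2),phi,round(yaw,1),"F",F.round(1),"T",T.round(2),"j7",round(s["joint_torque"][6],2),"op",round(s["opening"]*1e3,2),p.round(4),"q7",s["qpos"][6].round(2))
    p[:2]+=np.clip(F[:2]*6e-5,-3e-4,3e-4)
    if abs(F[2])>2: p[2]+=np.clip(F[2]*2.5e-5,-1.5e-4,1.5e-4)
    json.dump(dict(p=p.tolist(),phi=phi),open("t.json","w"))
    if hist[-1]>.35 or (len(hist)>1 and np.mean(hist[-2:])>thr) or np.linalg.norm(F)>15: print("STOP");break
E
python3 - <<'E'
from h import *
from cell import env
env.grip(.02,25);st()
E
python3 turn.py -18 5 .2
```

```text
16.16 tcp [ 0.5199 -0.0915  0.1804] yaw 2.8783925365286223 F [-1.7  0.7  2.7] T [0.277 0.349 0.032] q7 0.212 op 0.0275 j7 -0.04
16.41 -2.1 -2.0 F [-1.7  0.2  3.9] T [0.27 0.26 0.08] j7 -0.31 op 27.28 [ 0.5198 -0.0915  0.1805] q7 0.14
16.66 -7.1 -6.9 F [-0.4  0.6  1.7] T [0.19 0.02 0.05] j7 -0.3 op 27.46 [ 0.5197 -0.0915  0.1806] q7 0.07
16.91 -12.1 -11.9 F [-0.2  0.6 -0.1] T [ 0.13 -0.07  0.04] j7 -0.3 op 27.55 [ 0.5197 -0.0914  0.1806] q7 -0.01
17.16 -17.1 -16.9 F [ 0.1  0.3 -1. ] T [ 0.11 -0.28  0.03] j7 -0.29 op 27.34 [ 0.5197 -0.0914  0.1806] q7 -0.08
```

```bash
python3 turn.py -80 2.5 .18
```

```text
17.41 -19.6 -19.4 F [ 1.2  0.1 -1.2] T [-0.02 -0.41  0.06] j7 -0.19 op 27.62 [ 0.5197 -0.0914  0.1806] q7 -0.12
17.66 -22.1 -22.0 F [ 2.4 -0.9 -2. ] T [-0.11 -0.47  0.03] j7 -0.19 op 27.42 [ 0.5197 -0.0914  0.1806] q7 -0.16
17.91 -24.6 -24.5 F [ 1.1 -0.  -2.5] T [-0.12 -0.52  0.06] j7 -0.19 op 27.64 [ 0.5199 -0.0914  0.1805] q7 -0.2
18.16 -27.1 -27.0 F [ 0.8  0.2 -1.6] T [-0.08 -0.43  0.07] j7 -0.2 op 27.44 [ 0.52   -0.0914  0.1805] q7 -0.23
18.41 -29.6 -29.5 F [ 1.9 -0.  -1.5] T [-0.21 -0.45  0.1 ] j7 -0.2 op 26.9 [ 0.52   -0.0914  0.1805] q7 -0.27
18.66 -32.1 -32.0 F [ 0.5 -0.5 -2. ] T [-0.25 -0.4   0.08] j7 -0.2 op 27.69 [ 0.5201 -0.0914  0.1805] q7 -0.31
18.91 -34.6 -34.5 F [ 0.8 -1.8 -1.4] T [-0.27 -0.43  0.11] j7 -0.2 op 27.51 [ 0.5201 -0.0915  0.1805] q7 -0.34
19.16 -37.1 -37.0 F [ 0.6 -0.8 -1.4] T [-0.25 -0.41  0.08] j7 -0.2 op 27.38 [ 0.5202 -0.0916  0.1805] q7 -0.38
19.41 -39.6 -39.5 F [ 0.8 -1.1 -2.6] T [-0.3  -0.47  0.04] j7 -0.2 op 27.7 [ 0.5202 -0.0916  0.1805] q7 -0.42
19.66 -42.1 -42.0 F [ 1.4 -0.3 -1.5] T [-0.21 -0.38  0.05] j7 -0.2 op 27.64 [ 0.5203 -0.0917  0.1804]
[... 976 characters left out ...]
.5208 -0.0921  0.1803] q7 -0.78
22.16 -67.1 -67.0 F [ 0.8 -1.3 -1.2] T [-0.15 -0.13  0.07] j7 -0.19 op 27.3 [ 0.5208 -0.0922  0.1803] q7 -0.82
22.41 -69.6 -69.5 F [ 0.4  0.4 -0.6] T [-0.23 -0.13  0.01] j7 -0.19 op 27.78 [ 0.5208 -0.0923  0.1803] q7 -0.86
22.66 -72.1 -72.0 F [ 0.1 -1.5 -1.7] T [-0.25 -0.13  0.06] j7 -0.2 op 27.42 [ 0.5209 -0.0922  0.1803] q7 -0.89
22.91 -74.6 -74.5 F [ 0.3 -0.3 -1.3] T [-0.21 -0.11  0.04] j7 -0.19 op 27.49 [ 0.5209 -0.0923  0.1803] q7 -0.93
23.16 -77.1 -77.0 F [-0.1 -1.4 -2.1] T [-0.26 -0.15  0.07] j7 -0.19 op 27.77 [ 0.5209 -0.0923  0.1803] q7 -0.96
23.41 -79.6 -79.5 F [-0.2 -0.1 -1.3] T [-0.21 -0.14  0.03] j7 -0.19 op 27.55 [ 0.5209 -0.0924  0.1803] q7 -1.0
```

```bash
python3 turn.py -142 2.5 .17
```

```text
23.66 -82.1 -82.0 F [ 0.  -1.5 -3.2] T [-0.26 -0.11  0.12] j7 -0.19 op 27.34 [ 0.5209 -0.0924  0.1803] q7 -1.03
23.91 -84.6 -84.5 F [ 0.3 -1.1 -1.6] T [-0.23 -0.04  0.08] j7 -0.19 op 27.62 [ 0.5209 -0.0925  0.1802] q7 -1.07
24.16 -87.1 -87.0 F [-0.1 -1.4 -1.4] T [-0.35 -0.04  0.18] j7 -0.26 op 27.19 [ 0.5209 -0.0926  0.1802] q7 -1.11
24.41 -89.6 -89.5 F [-1.1 -1.1 -0.2] T [-0.21 -0.05  0.17] j7 -0.31 op 27.28 [ 0.5209 -0.0927  0.1802] q7 -1.14
STOP
```

```bash
python3 turn.py -96 2.5 .24
python3 - <<'E'
from h import *
from cell import env
for i in range(4): env.dwell(.04);st()
E
```

```text
24.66 -92.1 -92.0 F [ 0.7 -1.6 -0.7] T [-0.24 -0.06  0.23] j7 -0.35 op 27.59 [ 0.5208 -0.0927  0.1802] q7 -1.18
24.91 -94.6 -94.5 F [-1.  -0.  -0.6] T [-0.25 -0.    0.19] j7 -0.32 op 27.62 [ 0.5209 -0.0928  0.1802] q7 -1.21
24.95 tcp [ 0.5209 -0.0928  0.1802] yaw 265.4998072461381 F [ 0.3 -2.1 -2.6] T [-0.207 -0.055  0.187] q7 -1.212 op 0.0275 j7 -0.244
24.99 tcp [ 0.5209 -0.0928  0.1802] yaw 265.4859345551095 F [ 0.4 -1.1 -2.9] T [-0.175 -0.023  0.238] q7 -1.212 op 0.0275 j7 -0.213
25.03 tcp [ 0.5209 -0.0928  0.1802] yaw 265.47138301415856 F [ 0.9  0.1 -3.6] T [-0.252 -0.006  0.206] q7 -1.213 op 0.0274 j7 -0.204
25.07 tcp [ 0.5209 -0.0928  0.1802] yaw 265.4615892283096 F [-0.5  0.3 -3.2] T [-0.191 -0.094  0.17 ] q7 -1.213 op 0.0276 j7 -0.203
```

Run:
```python
from h import *
from cell import env
import json
S=json.load(open("t.json"));p=S["p"]
for f in(-90,-86):
    env.reach(p,qd(np.radians(f)));env.dwell(.05);st()
env.grip(.02,40);st()
for f in np.arange(-87,-97,-1.25):
    env.reach(p,qd(np.radians(f)));T=[]
    for _ in range(4): env.dwell(.02);T.append(env.get_state()["torque"][2])
    s=env.get_state();print(f,"Tz",np.mean(T).round(3),"j7",s["joint_torque"][6].round(3),"op",s["opening"].round(5),s["force"].round(1),s["time"])
    if np.mean(T)>.27:print("snug");break
S["phi"]=float(f);json.dump(S,open("t.json","w"))
```

```text
25.38 tcp [ 0.5208 -0.0928  0.1802] yaw 269.87043565559947 F [-0.  -0.5 -2.9] T [ 0.015 -0.102 -0.014] q7 -1.15 op 0.0276 j7 0.078
25.68 tcp [ 0.5209 -0.0927  0.1802] yaw 273.8473895777761 F [ 0.2  0.6 -1.8] T [ 0.147 -0.008 -0.051] q7 -1.094 op 0.0272 j7 0.094
25.89 tcp [ 0.5209 -0.0927  0.1802] yaw 273.9486646201453 F [ 0.8  0.2 -1.9] T [ 0.188 -0.059 -0.062] q7 -1.092 op 0.0272 j7 0.046Traceback (most recent call last):
  File "<stdin>", line 11, in <module>
AttributeError: 'float' object has no attribute 'round'
```

Run:
```python
from h import *
from cell import env
import json
S=json.load(open("t.json"));p=S["p"]
for f in np.arange(-88,-106,-1.5):
    env.reach(p,qd(np.radians(f)));T=[]
    for _ in range(3): env.dwell(.02);T.append(env.get_state()["torque"][2])
    s=env.get_state();print(f,"Tz",round(np.mean(T),3),"j7",round(s["joint_torque"][6],3),"op",round(s["opening"],5),s["force"].round(1),s["time"])
    if np.mean(T)>.27:print("snug");break
S["phi"]=float(f);json.dump(S,open("t.json","w"))
```

```text
-88.0 Tz 0.089 j7 -0.097 op 0.02749 [ 0.7  1.3 -2. ] 26.5083
-89.5 Tz 0.081 j7 -0.099 op 0.02786 [ 0.3  0.1 -1.3] 26.8083
-91.0 Tz 0.084 j7 -0.098 op 0.02747 [ 1.4  1.3 -1.6] 27.1083
-92.5 Tz 0.074 j7 -0.098 op 0.02748 [ 0.3  0.8 -2. ] 27.4083
-94.0 Tz 0.181 j7 -0.192 op 0.02725 [ 1.6  0.7 -2.4] 27.7083
-95.5 Tz 0.28 j7 -0.305 op 0.02745 [ 1.  -0.2 -2. ] 28.0083
snug
```

Run:
```python
from h import *
from cell import env
import json
S=json.load(open("t.json"));p=np.array(S["p"])
env.reach(p,qd(np.radians(-91)));env.dwell(.1);st()
print(env.movel(p+[0,0,.03],velocity=.05,stop_force=12));st()
print(env.movel(p+[0,0,.065],velocity=.1));env.dwell(.4);st()
p=shot("w7");q=np.clip((p.astype(float)/255)**.45*255,0,255).astype(np.uint8)
cv2.imwrite("pics/c9.png",q)
```

```text
28.36 tcp [ 0.5208 -0.0929  0.1802] yaw 268.8795737264581 F [ 1.3 -0.  -1. ] T [ 0.135 -0.205  0.007] q7 -1.164 op 0.0272 j7 0.009
True
28.57 tcp [ 0.5203 -0.0926  0.1803] yaw 268.96126822151547 F [ 2.6 -0.8 -4.7] T [-0.275 -0.874 -0.009] q7 -1.165 op 0.0277 j7 -0.02
False
29.77 tcp [ 0.5207 -0.0929  0.2449] yaw 268.9966862051551 F [-0.2  0.3 -2.3] T [ 0.007  0.001 -0.026] q7 -1.239 op 0.0278 j7 0.0
w7 29.775 [ 0.5207 -0.0929  0.2449]
```

View pics/c9.png

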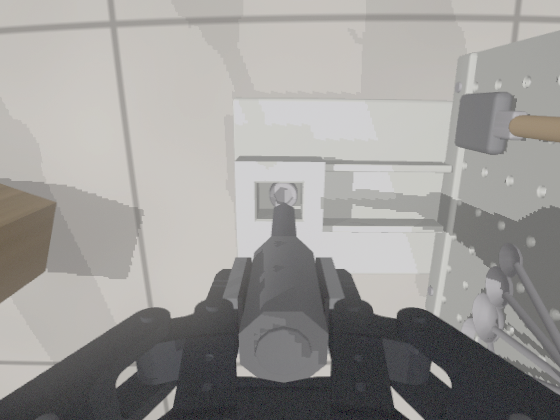

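Run:
```python
from h import *
from cell import env,kin
env.movel((.5207,-.0928,.29),velocity=.15)
o=qd(np.radians(121.8))
print(kin.inverse_kinematics((.4892,.166,.285),o))
env.goto_joints([-.44,.22,-.01,1.95,0,.96,1.676]);st()
env.reach((.4892,.166,.285),o);env.dwell(.5);st()
p=shot("w8");q=np.clip((p.astype(float)/255)**.45*255,0,255).astype(np.uint8)
crop(q,240,180,330,260,8,"pics/c10.png")
```

```text
[ 0.4726206   0.48301612 -1.17556646  1.89667805  0.50155628  1.10074614
  1.22444667]
32.78 tcp [0.4874 0.1658 0.2947] yaw 121.740530170793 F [-0.9  0.5 -2.2] T [-0.037 -0.005 -0.007] q7 1.676 op 0.0278 j7 0.006
33.53 tcp [0.4892 0.166  0.2851] yaw 121.80304758293792 F [ 0.6 -0.1 -2.4] T [0.014 0.033 0.048] q7 1.675 op 0.0274 j7 -0.0
w8 33.5333 [0.4892 0.166  0.2851]
```

View pics/c10.png

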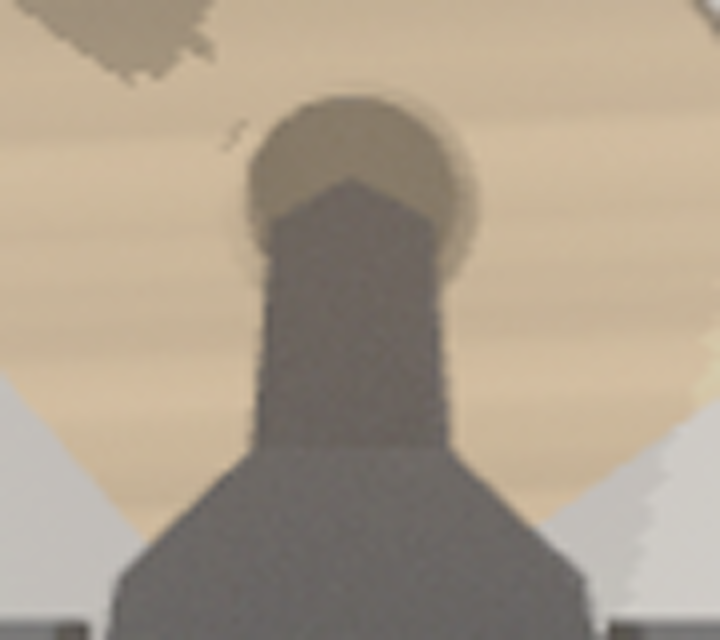

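Run:
```python
from h import *
c=dict(np.load("pics/w8.npz"));c5=dict(np.load("pics/w5.npz"))
g=lambda a,b:(240+a/8-.45,180+b/8-.45);inv=lambda u,v:np.round(((u+.45-240)*8,(v+.45-180)*8),0)
print("hole",onz(c,*g(357,203),.09))
for h in(onz(c,*g(357,203),.09),(.4892,.166,.09),(.489,.167,.09)):
  P=[inv(*proj(c,(h[0]+.0105*np.cos(t),h[1]+.0105*np.sin(t),.09))) for t in np.arange(0,6.28,.1)];P=np.array(P);print("rim box",P.min(0),P.max(0))
a=np.radians(121.8);ex=np.array([-np.sin(a),np.cos(a)]);ey=np.array([np.cos(a),np.sin(a)])
for cc,obs,z in((c5,(350,210),.1178),(c,(351,180),.1181)):
  v=onz(cc,*g(*obs),z)[:2]-[.4892,.166];print("tip centre in tool x,y mm",(v@ex-.00693)*1e3,v@ey*1e3, "hole in tool",((onz(cc,*g(357,203),.09)[:2]-[.4892,.166])@ex*1e3,(onz(cc,*g(357,203),.09)[:2]-[.4892,.166])@ey*1e3))
for cc,obs in((c5,(350,467)),(c,(350,450))):
  v=onz(cc,*g(*obs),.1979)[:2]-[.4892,.166];print("shoulder edge pt tool x",v@ex*1e3)
```

```text
hole [0.48852371 0.16743459 0.09      ]
rim box [248.  96.] [466. 307.]
rim box [231.  95.] [450. 305.]
rim box [241.  98.] [460. 309.]
tip centre in tool x,y mm 0.13010952688586286 0.8935069889704854 hole in tool (np.float64(0.1159336339933149), np.float64(1.594075333117051))
tip centre in tool x,y mm 2.6019413671557605 0.958571076365096 hole in tool (np.float64(-0.18118810775134203), np.float64(1.5756243413001483))
shoulder edge pt tool x 13.50507299567895
shoulder edge pt tool x 14.30487597799679
```

Run:
```python
from h import *
from cell import env
a=np.radians(121.8);ex=np.array([-np.sin(a),np.cos(a)]);ey=np.array([np.cos(a),np.sin(a)])
q=qd(a);r=R.from_quat([q[1],q[2],q[3],q[0]])*R.from_rotvec([0,np.radians(-1.2),0])
o=r.as_quat();o=[o[3],*o[:3]]
p=np.array([.4892,.166])+.0008*ex+.0005*ey
env.movel((*p,.268),velocity=.08,rot=o);env.dwell(.4);st()
im=shot("w9");im=np.clip((im.astype(float)/255)**.45*255,0,255).astype(np.uint8)
crop(im,240,180,330,260,8,"pics/c11.png")
np.savez("ret.npz",p=p,o=o)
```

```text
34.35 tcp [0.4884 0.1661 0.2682] yaw 121.80155183792726 F [ 0.1 -0.3 -3. ] T [-0.009  0.002  0.009] q7 1.677 op 0.0275 j7 -0.0
w9 34.35 [0.4884 0.1661 0.2682]
```

View pics/c11.png

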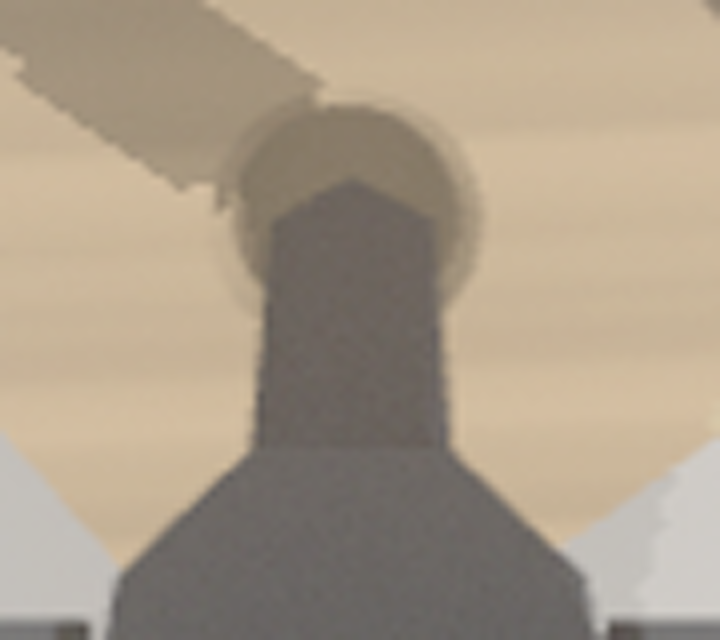

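Tip and hole line up (tip vertex at 352,180, hole centred near 352,205 in the crop). Descending with a force stop.

Run:
```python
from h import *
from cell import env
z=np.load("ret.npz");p=z["p"];o=z["o"].tolist()
print(env.movel((*p,.250),velocity=.05,stop_force=6));st()
if 1:
    print(env.movel((*p,.184),velocity=.06,stop_force=8));st()
    print(env.movel((*p,.174),velocity=.02,stop_force=4));st()
```

```text
False
34.91 tcp [0.4881 0.1659 0.2496] yaw 121.80172675882784 F [-0.  -0.1 -2.8] T [-0.043 -0.026 -0.007] q7 1.676 op 0.0274 j7 -0.0
False
36.16 tcp [0.4885 0.1661 0.1844] yaw 121.79471346312133 F [-0.  -0.8 -2.3] T [0.003 0.039 0.013] q7 1.673 op 0.0276 j7 -0.0
True
36.56 tcp [0.4884 0.1661 0.1773] yaw 121.79669755035303 F [-0.6 -0.5  5.6] T [-0.083  0.083 -0.005] q7 1.673 op 0.0274 j7 -0.001
```

Run:
```python
from h import *
from cell import env,camera
z=np.load("ret.npz");p=z["p"];o=z["o"].tolist()
env.movel((*p,.1777),velocity=.02);st()
env.grip(.05);st();env.grip(.085);st()
print(env.movel((*p,.30),velocity=.12,rot=qd(np.radians(121.8)),stop_force=10));env.dwell(.3);st()
shot("w10")
im,_=camera("scene");crop(im,100,60,440,310,2.3,"pics/s10.png")
im,_=camera("top");cv2.imwrite("pics/t10.png",im)
```

```text
36.81 tcp [0.4881 0.1659 0.1775] yaw 121.80199347807198 F [ 0.9 -0.6 -1.7] T [-0.01  -0.124  0.003] q7 1.673 op 0.0275 j7 -0.0
37.16 tcp [0.4883 0.166  0.1777] yaw 121.80155780500334 F [-0.3 -0.   0.1] T [-0.019 -0.04  -0.029] q7 1.673 op 0.0502 j7 0.0
37.6 tcp [0.4883 0.166  0.1777] yaw 121.79636400151284 F [-0.3  0.5  0.6] T [-0.059  0.017  0.024] q7 1.673 op 0.085 j7 0.0
False
39.07 tcp [0.4881 0.166  0.2996] yaw 121.8006778290314 F [-0.6 -0.1 -0.4] T [ 0.022 -0.07   0.044] q7 1.675 op 0.085 j7 0.0
w10 39.0667 [0.4881 0.166  0.2996]
```

View pics/w10.png

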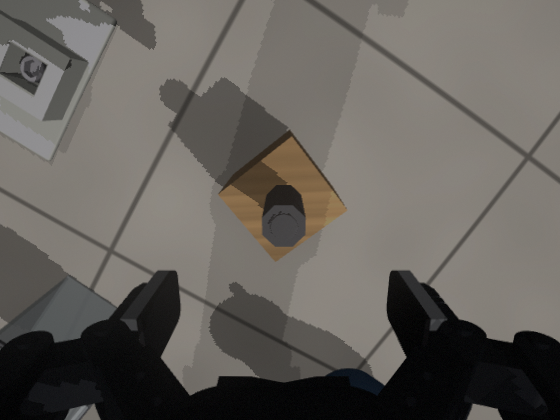

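View pics/s10.png

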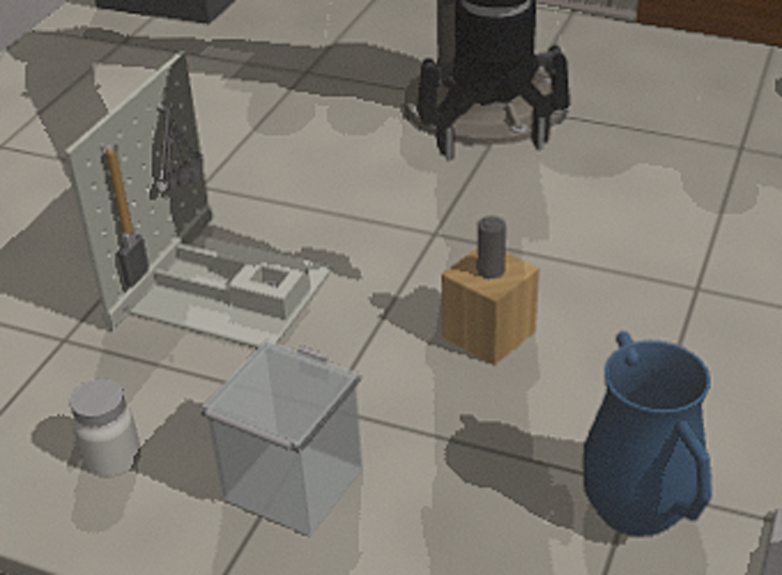

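Run:
```python
from cell import job,env
print(job.job_done(),env.get_state()["time"])
```

```text
the job is handed in; nothing more can be done
the job is handed in; nothing more can be done
```

The bolt is snug at its stop, the key is back upright in its block, and I handed the job in at about 39 s of the 72 s allowed.

- **Engaging:** The key found the socket on the first gentle touch, with a force change of about 8 N, and went in to the full 9 mm.
- **Turning:** I turned the bolt clockwise about 180° in all, keeping the key in the socket throughout. After the first quarter turn the side and pull forces had built to about 12 N, so I re-centred the key. I made the rest of the turn in small, watched steps.
- **At the stop:** At 25 N grip the torque levelled off near 0.2 N m, probably because the handle was slipping in the pads. I backed off about 8°, gripped at 40 N and turned again. The torque ran steadily at about 0.08 N m, then rose to 0.28 N m at the stop, well below the 0.5 N m limit. The bolt may have turned back slightly during that back-off, but it was brought up to the stop again.
- **Withdrawing:** The first lift stopped on its 12 N force limit, probably because the key was sticking in the socket. The second lift came free.
- **Returning the key:** The key had tilted about 1.2° in the grip, so I corrected for that before lowering it. It went into the hole without contact until it seated.

In the last pictures the key stands upright in the block and the gripper is clear of everything. The jug, canister and jar look unmoved by eye; I did not measure their positions again.

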